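# Rock the battery block into the recorder's sprung bay and lock the catch

## Task

Fit the loose battery block into the open bay on top of the blue recorder: tilt it and put its terminal end in first against the sprung contact plate, gently push the plate back without driving it hard against its stop, and rock the other end down until the block lies flat on the bay floor. Then slide the metal catch all the way over the block to lock it. Never force it - press gently - and leave the other things on the table where they are.

Things in the scene. Friction and masses are not known exactly. Their poses are not given: they have to be found in the camera images.
- battery_center (a point): Centre (half-way up) of the loose battery block: a plain grey rectangular plastic block 90 x 50 x 44 mm (x, y, z), 0.3 to 0.55 kg, flat paper label on top, standing flat on the table. Its -x end is the nose, with two brass terminal strips on the end face; z is up. Grip it across its 50 mm width (y), no lower than 20 mm below its top, to clear the bay's walls.
- battery_nose (a point): Middle of the block's lower edge at its nose (terminal) end: 45 mm in -x and 22 mm below battery_center. Axes as battery_center.
- unit: The recorder, fixed: blue metal case 250 x 200 mm, top 55 mm above the table; origin under its middle, axes as bay. On it the bay, a black plastic cradle 75 mm wide, is clamped on a slide: pocket, plate and catch TOGETHER sit up to 10 mm either way along x from the nominal places given here (bay, plate, catch_back); this is not measured and must be felt. In y and z they are true.
- bay (a point): Bay floor under the middle of the seated block (nominal), 59 mm above the table. x runs along the bay from plate (-x end, robot side) to catch, y across, z up. Pocket 20 mm deep (rim 79 mm above table), open above; side walls' inner faces at y = -26.5, +26.5 mm; rigid end wall's inner face at x = +45 mm. The seated block stands 24 mm above the rim, room for the fingers.
- plate (a point): Mid-top of the face of the upright grey contact plate (44 mm wide, two brass strips, as high as the rim) at rest (nominal): 41 mm in -x of bay, axes as bay. Sprung: yields to -x from 3 N, +1.2 N per mm, stop after 10.5 mm (16 N); over 22 N bends it. Pocket 86 mm long at rest. The block enters only tilted some 0.3 rad, nose down, plate pushed back 7 to 9 mm (11 to 14 N) as the other end passes the end wall.
- catch_back (a point): Middle of the catch's flat back face, to push on, when open (joint 0, nominal): 105 mm in +x and 38 mm above bay, axes as bay. The aluminium catch is 40 mm wide: post 14 mm thick from the rim up to 58 mm above the bay floor; its lip (underside 46 mm above the floor) starts 38 mm in -x of the back. The deck behind it, level with the rim, runs 20 mm on; then the case's top.
- catch (a joint): Travel in m of the sliding catch: 0 to 0.003 open (at the start), 0.030 fully home. It slides towards the bay's -x with about 2 N of friction and stays where it is left. Home, its lip reaches 8 mm over the end of the flat block, 2 mm above it; a block that is not flat stops it.
Things that resemble listed ones, but are neither listed nor needed, are in the scene too. Of the things that look like the part that bears battery_center, the smallest one is meant.

How it is judged (in metres and radians):
On the way, in this order (a step that is already met when the one before it is completed fails the run):
1. the block is in the bay nose first, tilted, its nose edge below the rim (z of battery_nose in the frame of bay below 0.016 m and horizontal distance between battery_nose and bay below 0.064 m and x of battery_nose in the frame of bay below -0.015 m and z of battery_center in the frame of bay above 0.027 m and angle between battery_center's own z axis and vertical above 0.07 rad), for 0.1 s.
2. the block lies flat on the bay floor (z of battery_center in the frame of bay between 0.0195 and 0.0245 m and x of battery_center in the frame of bay between -0.016 and 0.016 m and y of battery_center in the frame of bay between -0.005 and 0.005 m and x of battery_nose in the frame of bay below -0.03 m and angle between battery_center's own z axis and vertical below 0.05 rad), for 0.2 s.
3. the catch is slid home over the block (value of joint catch above 0.027 m), for 0.2 s.
At the end, for the whole second after the job is handed in: The block lies flat on the bay floor, nose to the sprung plate (centre 22 mm above the floor, within 2.5 mm, level within 0.05 rad, within 5 mm across and 16 mm along of the bay point), at rest, and the catch stands within 3 mm of its home stop over it (all of step 2 and value of joint catch above 0.027 m and linear speed of battery below 0.02 m/s); the robot touches nothing.
It fails at once if the sprung contact plate is crushed: the block presses on it with more than 22 N (contact force between battery and contact_plate above 22 N).
It fails at once if the block is forced: more than 60 N in all between it and the recorder (contact force between battery and unit above 60 N).
It fails at once if the recorder or catch is struck or forced by the robot: more than 35 N (contact force between any of the fingers, the arm and unit above 35 N).
It fails at once if a bystander (carton, power supply, meter, screwdriver) is moved more than 30 mm (distance of any of carton, supply, meter, driver from where it was at the start of the episode above 0.03 m).
It also fails if it takes over 72 s, if anything falls off the work surface, if the arm or the gripper's body presses on something with over 40 N, if the wrist force passes 120 N, or if a joint passes its speed limit or range.

## Robot

A 6-joint arm with a two-finger parallel gripper is mounted at the origin on the work surface. World frame = base frame: x ahead of the robot, y to its left, z up, the work surface at z = 0. Lengths are in mm, angles in rad, forces in N, time in s.
With the tool pointing down it reaches from about 350 to 875 mm from the base axis. Payload 4.2 kg.
Tool frame: the origin (TCP) lies at the very end of the fingers, on their centre line; the grasp point (between the pads) lies 19 mm behind it; z points along the fingers, y is the line along which they close (so a half turn about z gives the same grasp; the last joint's range is limited). The gripper opens to 85 mm and grips with 20 to 120 N. Pads are 22 mm wide; open, the fingers measure 114 mm over their backs; the gripper's body (76 mm by 85 mm) begins 54 mm behind the grasp point. The pads swing forward as they close: fully open they stand 13 mm farther back than shut.
Start: joints at [-1.08, 0.385, 0.008, 0, -1.194, -0.259], TCP at [143.599, -608.259, 231.312] pointing down, gripper open.
Joint ranges: [-3.14, 3.14], [-1.21, 2.06], [-1.07, 1.41], [-3.16, 2.05], [-2.99, -0.16], [-3.1, 3.1]. Speed limits (rad/s): [2.79, 2.79, 3.14, 3.14, 3.14, 3.14].

## Interface

Orientations are given as a unit quaternion [x, y, z, w].
In Python, from bench import arm, optics gives the robot as it stands. The module is installed in compiled form; this text tells all that it offers.
- The arm moves only by the tool step_arm, never from a script. Its argument "motion" is a list of rows, each an object with "dr": the turn, a rotation vector about the tool's x, y, z in units of 8 degrees (1.0 is 8 degrees), a list of three; "slide": the shift along the tool's x, y, z in mm, a list of three; "jaw": the finger opening in mm, from 0 to 85.4. A call has exactly 8 rows; each row is the pose to reach, as a shift and turn from the pose commanded when the call began, along the tool's axes at that moment; what a row does not reach only later rows make up. A row lasts 1/8 s, in which the tool goes at most 62.5 mm and 10.7 degrees, less where a joint would pass 70% of its speed; a pose out of reach is approached as far as the arm can. A call with a gripper value outside its range is refused whole. The fingers move at their own pace and stop on an object; the grip force is fixed at half the most. Time passes only in rows, so rows that repeat a pose let the fingers close, or fill a call up. It gives the time, the measured TCP pose, the force, the opening and the grip force at its end, in the units of the state.
- arm.read_state(): the state, without advancing time (a new reading comes with each control period).
- optics.get_image(name): name is "scene" or "top" or "wrist"; returns the picture (400x640x3 uint8, blue, green, red); there is no depth.
- optics.camera_info(name): a dict with "camera_matrix" (3x3 intrinsics, pixels), "k1" (the pictures are not rectified: a ray, as slopes to the right and down, at radius r is drawn at 1 + k1 r^2 times it, then the intrinsics apply), "view" (4x4, takes a point from world to camera coordinates); the wrist camera has in their place "T_tool_cam" (4x4, takes a point from camera to tool coordinates, whose origin is the TCP and whose axes are the flange's). Camera axes: x right, y up, looking along -z (the intrinsics and any distortion apply to the point x, -y, -z); pixel columns grow to the right and rows downward; lengths in mm; the calibration is good to about 2 mm. A picture is of the moment at which its call begins: read the wrist's pose just before it. camera_info takes no time and is no camera call.
- arm.job_done(): hands the job in; it is judged then, once.
The state is a dict: "clock": time; "joints": joint angles; "joint_vel": joint speeds; "joint_efforts": joint torques, N m; "position": TCP position; "ee_rot": TCP orientation; "contact_force": force on the tool from outside, world axes, zero at the start; "wrist_torque": the same for the moment, N m; "gripper_width": finger opening in mm; "grasp_force": force on a finger pad.
Only numpy, scipy, OpenCV 4.12 (cv2) and the standard library are available. Lean on these libraries where they do the work, as an engineer would, in place of code of your own. Each camera call takes 0.05 s, during which the arm holds its last target. There are 200 camera calls.

## Working session

There is one attempt and no reset: what is moved stays moved. The work goes in short steps, Python scripts to look and compute and a tool call to move; the robot and the scene stay as the last step left them, time stands still between calls to the robot, and variables do not carry over. Pictures are saved under pics/ and viewed, at most 10 in all, crops included, and the job is handed in when it is done.

Besides the shell and the picture viewer there is one more tool, called after "Request:" as name(argument=value, ...), one argument or row to a line, values as JSON. step_arm: Moves the arm, as the interface text tells. Its arguments: {"type":"object","properties":{"motion":{"type":"array","items":{"type":"object","properties":{"dr":{"type":"array","items":{"type":"number"}},"slide":{"type":"array","items":{"type":"number"}},"jaw":{"type":"number"}}}}},"required":["motion"]}

```bash
mkdir -p pics
python3 - <<'E'
from bench import arm, optics
import cv2, numpy as np
s=arm.read_state(); print(s)
for n in ("scene","top"):
    im=optics.get_image(n); cv2.imwrite(f"pics/{n}0.png",im)
    print(n,optics.camera_info(n))
print(optics.camera_info("wrist"))
E
```

```text
{'clock': 0.0, 'joints': array([-1.08041991e+00,  3.85552306e-01,  6.62053062e-03, -5.01536613e-04,
       -1.19395810e+00, -2.58601515e-01]), 'joint_vel': array([-0.00107823, -0.0002593 ,  0.00076889,  0.00158764,  0.00080384,
       -0.00129622]), 'joint_efforts': array([-8.83597804e-04, -3.92288160e+01,  1.88394642e+01,  4.18623894e+00,
       -4.67259626e-03,  1.50443125e-06]), 'position': array([ 143.4559263 , -607.72216112,  230.22167633]), 'ee_rot': array([-1.15536266e-01,  9.93302684e-01,  1.05948457e-03, -1.65983946e-04]), 'contact_force': array([ 0.12362968, -0.23937776, -0.08356865]), 'wrist_torque': array([0.06077605, 0.01819117, 0.00483964]), 'grasp_force': 0.0, 'gripper_width': 86.00634838883298}
scene {'camera_matrix': array([[421.21490491,   0.        , 319.25253654],
       [  0.        , 421.21490491, 200.99352693],
       [  0.        ,   0.        ,   1.        ]]), 'k1': -0.00030010049488322135, 'view': array([[ 7.06195979e-01,  7.07935672e-01,  1.06922158e-02,
        -3.96344478e+02],
       [-4.80990349e-01,  4.68617110e-01,  7.40976578e-01,
         1.6805372
[... 592 characters left out ...]
9278643e-04,  9.88193806e-01,
        -9.10852290e+02],
       [ 0.00000000e+00,  0.00000000e+00,  0.00000000e+00,
         1.00000000e+00]])}
{'camera_matrix': array([[350.68896412,   0.        , 316.32908081],
       [  0.        , 350.68896412, 196.26597162],
       [  0.        ,   0.        ,   1.        ]]), 'k1': -0.005817930842920052, 'T_tool_cam': array([[-5.59468705e-04,  9.50327029e-01,  3.11252671e-01,
         7.88114480e+01],
       [ 9.99999826e-01,  5.90660969e-04, -5.95168173e-06,
        -4.30216187e-02],
       [-1.89500848e-04,  3.11252613e-01, -9.50327194e-01,
        -1.43381096e+02],
       [ 0.00000000e+00,  0.00000000e+00,  0.00000000e+00,
         1.00000000e+00]])}
```

View pics/top0.png

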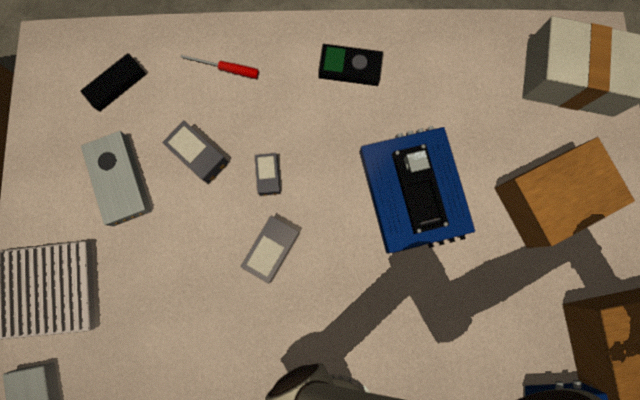

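View pics/scene0.png

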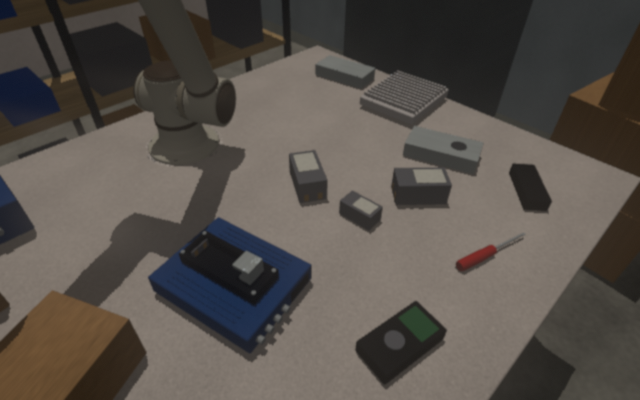

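The top view shows three labelled grey blocks: A at (196,151), B at (267,173) and C at (271,247). B is about 40x25 px, which matches 90x50 mm at roughly 0.45 px/mm, and it is the smallest. The recorder is at (416,190), with its plate near (430,222) and the catch near (415,160). I'll check B in an enlarged crop and measure.

```bash
cat > h.py <<'E'
import numpy as np, cv2
from bench import arm, optics
from scipy.spatial.transform import Rotation as R
def cam(n, st=None):
    c=optics.camera_info(n)
    if n=="wrist":
        T=np.eye(4); T[:3,:3]=R.from_quat(st["ee_rot"]).as_matrix(); T[:3,3]=st["position"]
        V=np.linalg.inv(T@c["T_tool_cam"])
    else: V=c["view"]
    return c["camera_matrix"],c["k1"],V
def proj(P,C):
    K,k,V=C; p=np.atleast_2d(P)@V[:3,:3].T+V[:3,3]
    s=np.c_[p[:,0],-p[:,1]]/-p[:,2:]; s=s*(1+k*(s**2).sum(1,keepdims=True))
    return s@K[:2,:2].T+K[:2,2]
def plane(uv,z,C):
    K,k,V=C; d=np.array([k,0,0,0,0.])
    s=cv2.undistortPoints(np.array(uv,float).reshape(-1,1,2),K,d).reshape(-1,2)
    D=np.c_[s[:,0],-s[:,1],-np.ones(len(s))]@V[:3,:3]; o=-V[:3,:3].T@V[:3,3]
    return o+D*((z-o[2])/D[:,2])[:,None]
E
python3 - <<'E'
from h import *
t=cv2.imread("pics/top0.png"); s=cv2.imread("pics/scene0.png")
C=cam("top")
for n,p in dict(A=(196,151),B=(267,173),C=(271,247),unit=(416,190)).items(): print(n,plane([p],44,C))
a=cv2.resize(t[140:210,240:300],None,fx=6,fy=6,interpolation=cv2.INTER_CUBIC)
b=cv2.resize(s[180:240,330:390],None,fx=7,fy=7,interpolation=cv2.INTER_CUBIC)
o=np.zeros((420,780,3),np.uint8); o[:420,:360]=a; o[:420,360:780]=b
cv2.imwrite("pics/cropB.png",o)
E
```

```text
A [[612.56178499 298.3092085   44.        ]]
B [[557.86601941 134.77292255  44.        ]]
C [[391.00279122 125.92847619  44.        ]]
unit [[ 513.02555769 -201.08382023   44.        ]]
```

View pics/cropB.png

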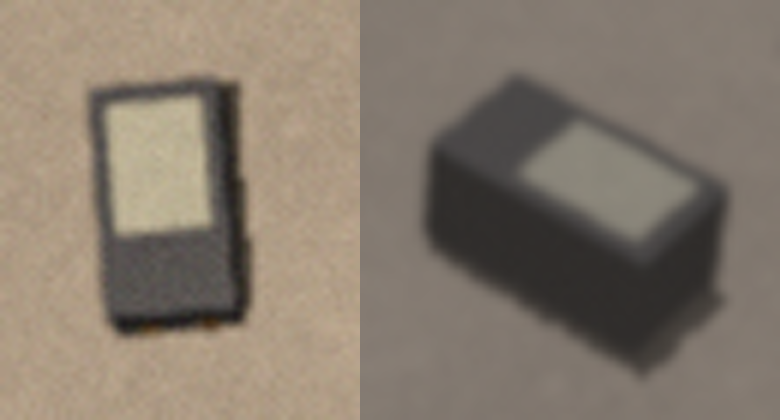

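Crop B shows a plain grey block with two brass strips on its lower (−x, robot-side) end face near crop (150,325) and (210,322), and the label toward +x. It is the smallest of the three, so it is the battery.

```bash
cat >> h.py <<'E'
def toR(yaw,tilt=0.):
    "tool pointing down, tool x = -(x axis at yaw), tool y = +y axis; tilt>0: block nose (-x) down"
    M=R.from_euler('z',yaw).as_matrix()@np.diag([-1.,1,-1])
    return R.from_matrix(M)*R.from_rotvec([0,-tilt,0])
def delta(pos,Rt,st=None):
    st=st or arm.read_state(); Rc=R.from_quat(st["ee_rot"])
    sl=Rc.inv().apply(np.array(pos)-st["position"]); dr=(Rc.inv()*Rt).as_rotvec()/np.radians(8)
    print("slide",sl.round(1),"dr",dr.round(3)); return sl,dr
E
python3 - <<'E'
from h import *
C=cam("top")
q=np.array([(92,92),(215,82),(237,305),(112,320)])/6+[240,140]-.4
P=plane(q,44,C); print(P.round(1), P.mean(0))
e=(P[0]+P[1]-P[2]-P[3])/2; print("len",np.linalg.norm(e),"yaw",np.arctan2(e[1],e[0]), np.linalg.norm(P[0]-P[1]))
b=plane([(430,222),(407,152)],79,C); e=b[1]-b[0]; print(b,np.arctan2(e[1],e[0]))
u=plane([(361,147),(444,128),(475,232),(387,252)],55,C); print(u, u.mean(0))
for i in range(4):
    d=u[(i+1)%4]-u[i]; print(np.linalg.norm(d),np.arctan2(d[1],d[0]))
delta([500,-200,250],toR(0.2))
E
```

```text
[[600.5 162.4  44. ]
 [603.6 115.6  44. ]
 [517.3 107.5  44. ]
 [512.4 154.4  44. ]] [558.45123459 134.9711937   44.        ]
len 87.55607688200732 yaw 0.092161712089991 46.96763560134761
[[ 436.85314427 -219.03286219   79.        ]
 [ 592.28311638 -177.26071      79.        ]] 0.2625484849497358
[[ 611.8767939   -78.95232871   55.        ]
 [ 654.12660377 -271.1707195    55.        ]
 [ 414.9796275  -324.75749169   55.        ]
 [ 375.30677683 -127.70151498   55.        ]] [ 514.0724505  -200.64551372   55.        ]
196.8069007700926 -1.3544357665661093
245.07716828389857 -2.921159158245892
201.00993268319405 1.7694683122695527
241.54058900796716 0.20322199482858033
slide [-440.6  315.1  -19.1] dr [ 0.014 -0.001  0.226]
```

Request:
step_arm(
  motion=[
    {"slide":[-60,43,-10],"dr":[0,0,0],"jaw":85},
    {"slide":[-115,82,-20],"dr":[0,0,0],"jaw":85},
    {"slide":[-170,122,-20],"dr":[0,0,0],"jaw":85},
    {"slide":[-225,161,-20],"dr":[0,0,0.2],"jaw":85},
    {"slide":[-280,200,-20],"dr":[0,0,0.2],"jaw":85},
    {"slide":[-335,240,-20],"dr":[0,0,0.2],"jaw":85},
    {"slide":[-390,280,-20],"dr":[0,0,0.2],"jaw":85},
    {"slide":[-440,315,-20],"dr":[0,0,0.2],"jaw":85},
  ],
)

```text
clock: 1.1
position: [472.3, -230.6, 251.2]
ee_rot: [-0.102, 0.995, 0.0, -0.0]
contact_force: [-0.1, -0.5, 0.3]
gripper_width: 85.1
grasp_force: 0.0
```

Run:
```python
from h import *
import pickle
s=arm.read_state(); im=optics.get_image("wrist"); cv2.imwrite("pics/wu.png",im); pickle.dump(s,open("wu.pkl","wb")); print(s["position"],s["contact_force"],s["clock"],np.abs(s["joint_vel"]).max())
```

```text
[ 472.29957159 -230.55477565  251.19179386] [-0.05097247 -0.50120362  0.34268368] 1.1 0.8750058642466013
```

View pics/wu.png

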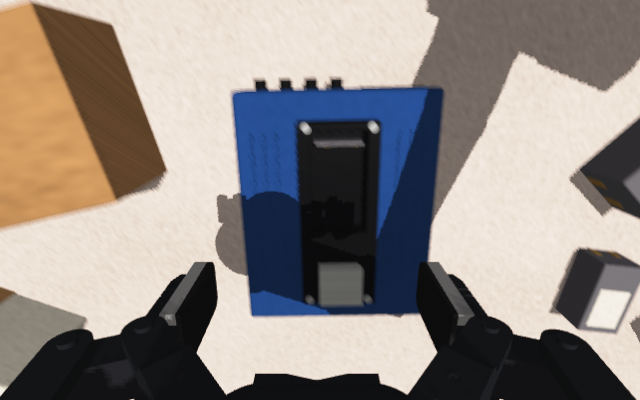

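The wrist view shows the recorder with its top outline from (235,92) to (442,316). The plate is near (340,143), the catch at (341,285) and the battery at (600,290). The arm was still moving, so I'll take another still picture and measure that.

```bash
cat > mu.py <<'E'
from h import *
import pickle
for _ in range(5): optics.get_image("wrist")
s=arm.read_state(); im=optics.get_image("wrist"); cv2.imwrite("pics/wu2.png",im); pickle.dump(s,open("wu2.pkl","wb"))
print(s["clock"],s["position"],np.abs(s["joint_vel"]).max())
C=cam("wrist",s)
hsv=cv2.cvtColor(im,cv2.COLOR_BGR2HSV)
m=((hsv[...,0]>100)&(hsv[...,0]<130)&(hsv[...,1]>110)&(hsv[...,2]>30)).astype(np.uint8)
m=cv2.morphologyEx(m,cv2.MORPH_OPEN,np.ones((5,5)))
c=max(cv2.findContours(m,cv2.RETR_EXTERNAL,cv2.CHAIN_APPROX_NONE)[0],key=cv2.contourArea)[:,0]
h=cv2.convexHull(c)[:,0]
W=plane(h,55,C)[:,:2].astype(np.float32)
(r)=cv2.minAreaRect(W); print("rect",r)
for k in (4,): print(cv2.approxPolyDP(cv2.convexHull(W),25,True)[:,0].round(1))
E
python3 mu.py
python3 - <<'E'
import cv2
im=cv2.imread("pics/wu2.png"); cv2.imwrite("pics/wu2c.png",cv2.resize(im[60:260,250:440],None,fx=3,fy=3,interpolation=cv2.INTER_CUBIC))
E
```

```text
1.4 [ 470.85518681 -232.7093204   250.96144256] 0.02041057518558126
rect ((516.5945434570312, -201.43624877929688), (248.1248321533203, 197.19813537597656), 12.589598655700684)
[[ 375.8 -134.3]
 [ 419.2 -323.2]
 [ 657.3 -269.5]
 [ 616.5  -83.9]]
```

View pics/wu2c.png

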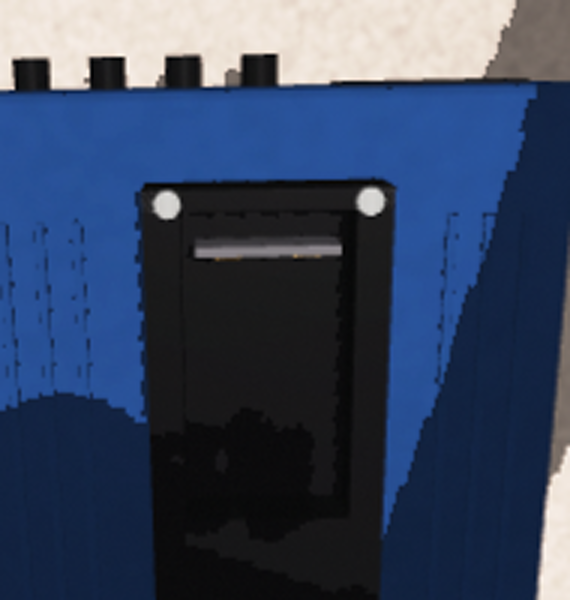

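The crop shows the plate's top face edge from about (195,250) to (341,250), screws at (167,205) and (371,201), and the cradle outline. Next I'll convert these to world coordinates.

Run:
```python
from h import *
import pickle
s=pickle.load(open("wu2.pkl","rb")); C=cam("wrist",s); im=cv2.imread("pics/wu2.png")
full=lambda p:np.array(p,float)/3+[250,60]-.33
W=full([(167,205),(371,201)])
g=cv2.cvtColor(im,cv2.COLOR_BGR2GRAY)
# lower screws: bright blobs
for (x0,y0) in [(300,290),(358,290)]:
    a=g[y0:y0+22,x0:x0+22]; print(a.max(), end=' ')
m=(g>130).astype(np.uint8); n,l,st,ce=cv2.connectedComponentsWithStats(m)
sc=[(ce[i],st[i,4]) for i in range(1,n) if 20<st[i,4]<400 and 280<ce[i][0]<400 and 100<ce[i][1]<320]; print(sc)
# cradle side edges: row scan blue->black
hsv=cv2.cvtColor(im,cv2.COLOR_BGR2HSV); bl=(hsv[...,1]>110)&(hsv[...,0]>100)&(hsv[...,0]<130)&(hsv[...,2]>25)
mid=[];ys=[]
yaw=np.radians(12.59)
Rz=R.from_euler('z',-yaw).as_matrix()
for v in range(140,290,10):
    r=bl[v]; L=max(u for u in range(240,330) if r[u]); Rr=min(u for u in range(345,430) if r[u])
    P=plane([(L+.5,v),(Rr-.5,v)],79,C); Q=P@Rz.T; mid.append((v,L,Rr,*Q.round(1)[:,1],*Q.round(1)[:,0]))
print(np.array(mid))
P=plane(full([(195,249),(341,249),(195,240),(341,240),(167,205),(371,201)]),79,C); print("plate/screws",(P@Rz.T).round(1)); 
e=P[1]-P[0]; print(np.linalg.norm(e))
print("unit c",Rz@[516.6,-201.4,0])
```

```text
102 100 [(array([373.27272727, 126.72727273]), np.int32(66)), (array([305.265625, 127.875   ]), np.int32(64)), (array([338.61971831, 143.05633803]), np.int32(71))]
[[ 140.   297.   381.  -346.1 -271.5  379.6  380.9]
 [ 150.   297.   380.  -346.4 -272.   388.7  389.9]
 [ 160.   298.   380.  -345.8 -271.7  397.9  399.2]
 [ 170.   298.   379.  -346.1 -272.2  407.3  408.6]
 [ 180.   298.   379.  -346.4 -271.9  416.9  418.2]
 [ 190.   299.   379.  -345.8 -271.5  426.6  427.9]
 [ 200.   299.   378.  -346.1 -272.1  436.6  437.8]
 [ 210.   299.   378.  -346.4 -271.7  446.7  448. ]
 [ 220.   300.   377.  -345.8 -272.3  457.   458.3]
 [ 230.   300.   377.  -346.1 -271.9  467.5  468.8]
 [ 240.   300.   377.  -346.5 -271.5  478.2  479.5]
 [ 250.   301.   377.  -345.8 -271.1  489.1  490.5]
 [ 260.   301.   376.  -346.1 -271.7  500.3  501.6]
 [ 270.   301.   376.  -346.5 -271.3  511.7  513. ]
 [ 280.   302.   375.  -345.8 -271.9  523.3  524.6]]
plate/screws [[ 382.3 -330.7   79. ]
 [ 383.  -286.8   79. ]
 [ 379.6 -330.7   79. ]
 [ 380.3 -286.9   79. ]
 [ 369.1 -338.8   79. ]
 [ 368.9 -278.3   79. ]]
43.870812263064785
unit c [ 460.27851638 -309.16210531    0.        ]
```

The plate's +x face edge, where the brass shows, lies at crop row ~258. That gives bay-frame-aligned coordinates x'≈385.4, mid y'≈−309.0 and yaw 0.2197. Now I'll go above the battery.

Run:
```python
from h import *
delta([550,135,200],toR(0.092))
```

```text
slide [-151.8  344.6   51.1] dr [ 0.002 -0.005  0.791]
```

Request:
step_arm(
  motion=[
    {"slide":[-24,54,0],"dr":[0,0,0.2],"jaw":85},
    {"slide":[-48,108,0],"dr":[0,0,0.4],"jaw":85},
    {"slide":[-72,162,0],"dr":[0,0,0.6],"jaw":85},
    {"slide":[-96,216,15],"dr":[0,0,0.8],"jaw":85},
    {"slide":[-120,270,30],"dr":[0,0,0.8],"jaw":85},
    {"slide":[-142,320,50],"dr":[0,0,0.8],"jaw":85},
    {"slide":[-152,345,50],"dr":[0,0,0.8],"jaw":85},
    {"slide":[-152,345,50],"dr":[0,0,0.8],"jaw":85},
  ],
)

```text
clock: 2.45
position: [550.7, 136.4, 200.8]
ee_rot: [-0.046, 0.999, -0.0, -0.0]
contact_force: [-0.1, -0.3, -0.6]
gripper_width: 85.0
grasp_force: 0.0
```

```bash
cat > mb.py <<'E'
from h import *
for _ in range(4): optics.get_image("wrist")
s=arm.read_state(); im=optics.get_image("wrist"); cv2.imwrite("pics/wb.png",im)
print(s["clock"],s["position"],np.abs(s["joint_vel"]).max())
C=cam("wrist",s)
print("expected centre px",proj([558.5,135,44],C))
cv2.imwrite("pics/wbc.png",cv2.resize(im[50:330,200:440],None,fx=2,fy=2))
E
python3 mb.py
```

```text
2.65 [550.38990926 134.63251572 201.64241009] 0.003047786675647578
expected centre px [[315.772183   183.82668055]]
```

View pics/wbc.png

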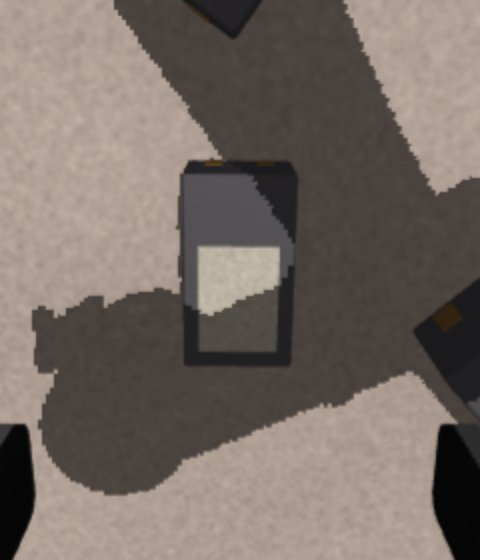

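The crop shows the battery's top face with corners (182,174), (297,174), (291,364) and (185,364). The brass strips are at (213,163) and (264,163), on the robot-side end.

Run:
```python
from h import *
s=arm.read_state(); C=cam("wrist",s)
q=np.array([(182,174),(297,174),(291,364.5),(185,364.5)])/2+[200,50]-.25
P=plane(q,44,C); print(P.round(1),P.mean(0))
e=(P[3]+P[2]-P[0]-P[1])/2; yaw=np.arctan2(e[1],e[0]); print(np.linalg.norm(e),np.linalg.norm(P[0]-P[1]),np.linalg.norm(P[2]-P[3]),"yaw",yaw)
c=P.mean(0); a=np.array([np.cos(yaw),np.sin(yaw),0])
delta(np.r_[(c+5*a)[:2],60],toR(yaw)); delta(np.r_[(c+5*a)[:2],23],toR(yaw))
```

```text
[[518.7 110.   44. ]
 [514.3 159.   44. ]
 [602.8 166.7  44. ]
 [607.2 117.3  44. ]] [560.7553534  138.27795483  44.        ]
88.76020543727863 49.21642085690051 49.538897855754435 yaw 0.08440569594493545
slide [-15.6   2.6 141.7] dr [0.001 0.002 0.04 ]
slide [-15.5   2.6 178.7] dr [0.001 0.002 0.04 ]
```

Request:
step_arm(
  motion=[
    {"slide":[-15,2.6,50],"dr":[0,0,0],"jaw":85},
    {"slide":[-15.5,2.6,100],"dr":[0,0,0],"jaw":85},
    {"slide":[-15.5,2.6,140],"dr":[0,0,0],"jaw":85},
    {"slide":[-15.5,2.6,160],"dr":[0,0,0],"jaw":85},
    {"slide":[-15.5,2.6,173],"dr":[0,0,0],"jaw":85},
    {"slide":[-15.5,2.6,178.5],"dr":[0,0,0],"jaw":85},
    {"slide":[-15.5,2.6,178.5],"dr":[0,0,0],"jaw":70},
    {"slide":[-15.5,2.6,178.5],"dr":[0,0,0],"jaw":40},
  ],
)

```text
clock: 3.7
position: [566.3, 140.3, 23.9]
ee_rot: [-0.046, 0.999, 0.0, 0.001]
contact_force: [1.9, -10.6, 8.8]
gripper_width: 53.2
grasp_force: 4.2
```

Request:
step_arm(
  motion=[
    {"slide":[0,0,0],"dr":[0,0,0],"jaw":40},
    {"slide":[0,0,0],"dr":[0,0,0],"jaw":40},
    {"slide":[0,0,0],"dr":[0,0,0],"jaw":40},
    {"slide":[0,0,0],"dr":[0,0,0],"jaw":40},
    {"slide":[0,0,0],"dr":[0,0,0],"jaw":40},
    {"slide":[0,0,0],"dr":[0,0,0],"jaw":40},
    {"slide":[0,0,0],"dr":[0,0,0],"jaw":40},
    {"slide":[0,0,0],"dr":[0,0,0],"jaw":40},
  ],
)

```text
clock: 4.7
position: [566.6, 140.4, 24.3]
ee_rot: [-0.046, 0.999, 0.0, 0.001]
contact_force: [-0.3, -0.7, 6.7]
gripper_width: 48.6
grasp_force: 64.9
```

Run:
```python
from h import *
s=arm.read_state(); print(s["position"],s["contact_force"],s["wrist_torque"],s["gripper_width"],s["grasp_force"]); print(delta(s["position"],toR(0.0844)))
```

```text
[566.57168153 140.37889876  24.3470023 ] [-0.27888005 -0.72792637  6.71812984] [-0.50532271  0.12278796  0.04234799] 48.63035962162397 64.87403869628906
slide [0. 0. 0.] dr [0.002 0.017 0.06 ]
(array([0., 0., 0.]), array([0.00218383, 0.01665542, 0.06035425]))
```

Request:
step_arm(
  motion=[
    {"slide":[0,0,-5],"dr":[0,0,0],"jaw":40},
    {"slide":[0,0,-25],"dr":[0,0,0],"jaw":40},
    {"slide":[0,0,-60],"dr":[0,0,0],"jaw":40},
    {"slide":[0,0,-100],"dr":[0,0,0],"jaw":40},
    {"slide":[0,0,-140],"dr":[0,0,0],"jaw":40},
    {"slide":[0,0,-160],"dr":[0,0,0],"jaw":40},
    {"slide":[0,0,-166],"dr":[0,0,0],"jaw":40},
    {"slide":[0,0,-166],"dr":[0,0,0],"jaw":40},
  ],
)

```text
clock: 5.7
position: [564.9, 140.1, 187.8]
ee_rot: [-0.046, 0.999, -0.0, -0.001]
contact_force: [0.5, 0.3, -4.0]
gripper_width: 48.8
grasp_force: 63.9
```

Run:
```python
from h import *
for _ in range(3): optics.get_image("wrist")
s=arm.read_state(); im=optics.get_image("wrist"); cv2.imwrite("pics/hold.png",im)
print(s["position"],s["contact_force"],s["wrist_torque"],s["gripper_width"])
cv2.imwrite("pics/holdc.png",cv2.resize(im[100:400,180:460],None,fx=2,fy=2))
C=cam("wrist",s); Rt=R.from_quat(s["ee_rot"])
B=np.array([(51,-25,24.35),(51,25,24.35),(51,-25,-19.65),(51,25,-19.65)])
print((proj(Rt.apply(B)+s["position"],C)-[180,100])*2)
```

```text
[564.81911694 139.93850547 187.10961099] [-0.77722069 -0.47620601 -3.84767035] [ 0.01746033 -0.02584918 -0.01672004] 48.77676930960648
[[167.9013339   85.08695374]
 [376.51479624  84.95902462]
 [133.28234718 125.55804492]
 [410.98834835 125.38579824]]
```

View pics/holdc.png

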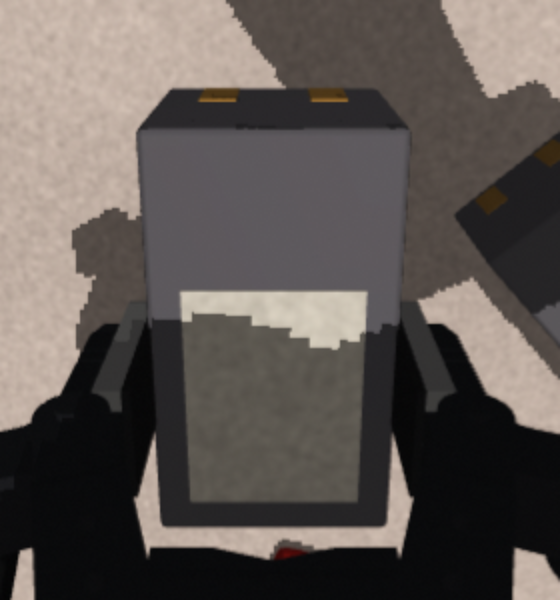

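The crop shows the block held straight: top nose edge (138,128)–(408,128), lower nose edge (172,90)–(374,90), within about 1–2 mm of prediction. Now the poses for the bay.

```bash
cat >> h.py <<'E'
YAW=0.2197; NT=np.array([51.,0,24.35])
RZ=R.from_euler('z',YAW)
def target(xn,zn,tilt,y=-308.95):
    "TCP pose for nose edge at x', height zn over bay floor"
    Rt=toR(YAW,tilt); return RZ.apply([xn,y,59+zn])-Rt.apply(NT),Rt
def where(st=None):
    st=st or arm.read_state(); Rc=R.from_quat(st["ee_rot"])
    n=RZ.inv().apply(Rc.apply(NT)+st["position"]); rel=(toR(YAW).inv()*Rc).as_rotvec()
    f=RZ.inv().apply(st["contact_force"])
    print("t",st["clock"],"nose x' %.1f y' %.1f zn %.1f"%(n[0],n[1],n[2]-59),"rot",rel.round(3),"F'",f.round(1),"M",RZ.inv().apply(st["wrist_torque"]).round(2),"w %.1f"%st["gripper_width"])
E
python3 - <<'E'
from h import *
where(); p,Rt=target(394.4,60,0.3); print(p); delta(p,Rt)
E
```

```text
t 5.9 nose x' 531.3 y' 19.9 zn 104.1 rot [0.001 0.003 0.128] F' [-0.9  0.3 -4.2] M [ 0.02 -0.07  0.07] w 48.4
[ 492.77941796 -206.51934019  157.33397405]
slide [ 103.7 -338.4   30.5] dr [-0.142 -2.166 -0.907]
```

Request:
step_arm(
  motion=[
    {"slide":[15,-50,-10],"dr":[0,0,0],"jaw":40},
    {"slide":[30,-100,-15],"dr":[0,-0.4,-0.2],"jaw":40},
    {"slide":[46,-150,-15],"dr":[0,-0.8,-0.4],"jaw":40},
    {"slide":[61,-200,-15],"dr":[-0.1,-1.2,-0.6],"jaw":40},
    {"slide":[77,-250,-15],"dr":[-0.1,-1.6,-0.75],"jaw":40},
    {"slide":[92,-300,-15],"dr":[-0.14,-2.0,-0.9],"jaw":40},
    {"slide":[104,-338,-10],"dr":[-0.14,-2.17,-0.91],"jaw":40},
    {"slide":[104,-338,10],"dr":[-0.14,-2.17,-0.91],"jaw":40},
  ],
)

```text
clock: 6.9
position: [492.6, -208.8, 179.1]
ee_rot: [-0.106, 0.983, 0.016, 0.151]
contact_force: [0.6, 0.3, -4.0]
gripper_width: 48.6
grasp_force: 64.1
```

Run:
```python
from h import *
for _ in range(3): optics.get_image("top")
where(); p,Rt=target(394.4,26,0.3); delta(p,Rt); p,Rt=target(394.4,5,0.3);delta(p,Rt)
im=optics.get_image("scene"); cv2.imwrite("pics/s1.png",cv2.resize(im[130:350,120:340],None,fx=2.7,fy=2.7,interpolation=cv2.INTER_CUBIC))
```

```text
t 7.05 nose x' 393.5 y' -308.2 zn 79.8 rot [-0.002 -0.299  0.001] F' [-0.3 -1.3 -3.5] M [-0.01  0.88  0.03] w 48.8
slide [15.  -0.8 51.6] dr [ 0.014 -0.007 -0.006]
slide [21.2 -0.9 71.7] dr [ 0.014 -0.007 -0.006]
```

View pics/s1.png

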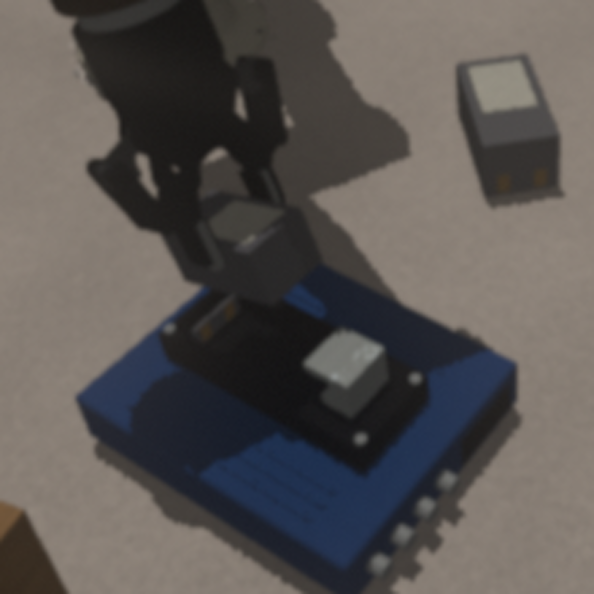

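The scene crop shows the tilted block hovering over the bay, nose toward the plate at (217,318) and clear of the catch at (350,365). Lowering now.

Request:
step_arm(
  motion=[
    {"slide":[5,-0.8,15],"dr":[0,0,0],"jaw":40},
    {"slide":[10,-0.8,32],"dr":[0,0,0],"jaw":40},
    {"slide":[14,-0.8,47],"dr":[0,0,0],"jaw":40},
    {"slide":[15.5,-0.8,53],"dr":[0,0,0],"jaw":40},
    {"slide":[17,-0.8,58],"dr":[0,0,0],"jaw":40},
    {"slide":[18,-0.8,61],"dr":[0,0,0],"jaw":40},
    {"slide":[19,-0.8,64],"dr":[0,0,0],"jaw":40},
    {"slide":[19,-0.8,64],"dr":[0,0,0],"jaw":40},
  ],
)

```text
clock: 8.1
position: [494.3, -206.5, 112.1]
ee_rot: [-0.109, 0.983, 0.017, 0.15]
contact_force: [0.4, 0.3, -3.7]
gripper_width: 48.5
grasp_force: 64.1
```

Run:
```python
from h import *
where(); p,Rt=target(394.4,5,0.3);delta(p,Rt)
```

```text
t 8.1 nose x' 396.0 y' -309.3 zn 14.6 rot [-0.    -0.303 -0.   ] F' [ 0.5  0.2 -3.7] M [-0.02  0.9   0.05] w 48.5
slide [4.3 0.3 8.8] dr [0.002 0.024 0.003]
```

Request:
step_arm(
  motion=[
    {"slide":[1,0.2,2],"dr":[0,0,0],"jaw":40},
    {"slide":[1.5,0.2,4],"dr":[0,0,0],"jaw":40},
    {"slide":[2,0.2,6],"dr":[0,0,0],"jaw":40},
    {"slide":[2.5,0.2,7.5],"dr":[0,0,0],"jaw":40},
    {"slide":[2.8,0.2,9],"dr":[0,0,0],"jaw":40},
    {"slide":[2.8,0.2,9],"dr":[0,0,0],"jaw":40},
    {"slide":[2.8,0.2,9],"dr":[0,0,0],"jaw":40},
    {"slide":[2.8,0.2,9],"dr":[0,0,0],"jaw":40},
  ],
)

```text
clock: 9.1
position: [494.4, -206.3, 102.7]
ee_rot: [-0.109, 0.983, 0.017, 0.15]
contact_force: [-0.3, -0.0, -4.1]
gripper_width: 48.6
grasp_force: 64.1
```

Run:
```python
from h import *
where(); where()
```

```text
t 9.1 nose x' 396.2 y' -309.1 zn 5.2 rot [-0.    -0.304 -0.001] F' [-0.3  0.1 -4.1] M [ 0.05  0.88 -0.01] w 48.6
t 9.1 nose x' 396.2 y' -309.1 zn 5.2 rot [-0.    -0.304 -0.001] F' [-0.3  0.1 -4.1] M [ 0.05  0.88 -0.01] w 48.6
```

Request:
step_arm(
  motion=[
    {"slide":[0.3,0,1],"dr":[0,0,0],"jaw":40},
    {"slide":[0.6,0,1.5],"dr":[0,0,0],"jaw":40},
    {"slide":[0.6,0,2],"dr":[0,0,0],"jaw":40},
    {"slide":[0.8,0,2.4],"dr":[0,0,0],"jaw":40},
    {"slide":[0.9,0,2.9],"dr":[0,0,0],"jaw":40},
    {"slide":[0.9,0,2.9],"dr":[0,0,0],"jaw":40},
    {"slide":[0.9,0,2.9],"dr":[0,0,0],"jaw":40},
    {"slide":[0.9,0,2.9],"dr":[0,0,0],"jaw":40},
  ],
)

```text
clock: 10.1
position: [494.3, -206.3, 99.6]
ee_rot: [-0.109, 0.983, 0.017, 0.15]
contact_force: [1.0, -0.3, -3.0]
gripper_width: 48.2
grasp_force: 64.1
```

```bash
python3 -c "
from h import *
where()"
```

```text
t 10.1 nose x' 396.1 y' -309.1 zn 2.1 rot [-0.    -0.303 -0.   ] F' [ 0.9 -0.5 -3. ] M [ 0.01  0.89 -0.01] w 48.2
```

Request:
step_arm(
  motion=[
    {"slide":[0.2,0,0.5],"dr":[0,0,0],"jaw":40},
    {"slide":[0.3,0,1],"dr":[0,0,0],"jaw":40},
    {"slide":[0.45,0,1.45],"dr":[0,0,0],"jaw":40},
    {"slide":[0.45,0,1.45],"dr":[0,0,0],"jaw":40},
    {"slide":[0.45,0,1.45],"dr":[0,0,0],"jaw":40},
    {"slide":[0.45,0,1.45],"dr":[0,0,0],"jaw":40},
    {"slide":[0.45,0,1.45],"dr":[0,0,0],"jaw":40},
    {"slide":[0.45,0,1.45],"dr":[0,0,0],"jaw":40},
  ],
)

```text
clock: 11.1
position: [494.4, -206.3, 98.1]
ee_rot: [-0.109, 0.983, 0.017, 0.15]
contact_force: [0.6, -0.4, -3.9]
gripper_width: 48.6
grasp_force: 64.1
```

```bash
python3 -c "
from h import *
where()"
```

```text
t 11.1 nose x' 396.1 y' -309.1 zn 0.6 rot [-0.    -0.303 -0.001] F' [ 0.5 -0.5 -3.9] M [0.01 0.91 0.06] w 48.6
```

Request:
step_arm(
  motion=[
    {"slide":[1,0,-0.3],"dr":[0,0,0],"jaw":40},
    {"slide":[2,0,-0.6],"dr":[0,0,0],"jaw":40},
    {"slide":[3,0,-0.9],"dr":[0,0,0],"jaw":40},
    {"slide":[3.8,0,-1.2],"dr":[0,0,0],"jaw":40},
    {"slide":[3.8,0,-1.2],"dr":[0,0,0],"jaw":40},
    {"slide":[3.8,0,-1.2],"dr":[0,0,0],"jaw":40},
    {"slide":[3.8,0,-1.2],"dr":[0,0,0],"jaw":40},
    {"slide":[3.8,0,-1.2],"dr":[0,0,0],"jaw":40},
  ],
)

```text
clock: 12.1
position: [490.5, -207.2, 98.1]
ee_rot: [-0.109, 0.983, 0.017, 0.15]
contact_force: [-0.5, 0.8, -4.3]
gripper_width: 48.7
grasp_force: 64.1
```

```bash
python3 -c "
from h import *
where()"
```

```text
t 12.1 nose x' 392.2 y' -309.1 zn 0.6 rot [-0.    -0.303 -0.001] F' [-0.3  0.9 -4.3] M [ 0.02  0.89 -0.05] w 48.7
```

Next 2.5 mm more towards the plate.

Request:
step_arm(
  motion=[
    {"slide":[0.6,0,-0.2],"dr":[0,0,0],"jaw":40},
    {"slide":[1.2,0,-0.4],"dr":[0,0,0],"jaw":40},
    {"slide":[1.8,0,-0.6],"dr":[0,0,0],"jaw":40},
    {"slide":[2.4,0,-0.75],"dr":[0,0,0],"jaw":40},
    {"slide":[2.4,0,-0.75],"dr":[0,0,0],"jaw":40},
    {"slide":[2.4,0,-0.75],"dr":[0,0,0],"jaw":40},
    {"slide":[2.4,0,-0.75],"dr":[0,0,0],"jaw":40},
    {"slide":[2.4,0,-0.75],"dr":[0,0,0],"jaw":40},
  ],
)

```text
clock: 13.1
position: [488.4, -207.7, 98.3]
ee_rot: [-0.109, 0.982, 0.017, 0.151]
contact_force: [2.4, 0.6, -4.1]
gripper_width: 48.6
grasp_force: 64.1
```

```bash
python3 -c "
from h import *
where()"
```

```text
t 13.1 nose x' 390.0 y' -309.2 zn 0.8 rot [ 0.    -0.304 -0.001] F' [ 2.5  0.1 -4.1] M [0.19 0.15 0.  ] w 48.6
```

Request:
step_arm(
  motion=[
    {"slide":[1,0,-0.3],"dr":[0,0,0],"jaw":40},
    {"slide":[2,0,-0.6],"dr":[0,0,0],"jaw":40},
    {"slide":[3,0,-0.9],"dr":[0,0,0],"jaw":40},
    {"slide":[3.8,0,-1.2],"dr":[0,0,0],"jaw":40},
    {"slide":[3.8,0,-1.2],"dr":[0,0,0],"jaw":40},
    {"slide":[3.8,0,-1.2],"dr":[0,0,0],"jaw":40},
    {"slide":[3.8,0,-1.2],"dr":[0,0,0],"jaw":40},
    {"slide":[3.8,0,-1.2],"dr":[0,0,0],"jaw":40},
  ],
)

```text
clock: 14.1
position: [485.5, -208.5, 98.6]
ee_rot: [-0.109, 0.982, 0.016, 0.152]
contact_force: [5.2, 3.7, -5.4]
gripper_width: 48.5
grasp_force: 63.8
```

```bash
python3 -c "
from h import *
where()"
```

```text
t 14.1 nose x' 387.2 y' -309.3 zn 1.0 rot [ 0.001 -0.306 -0.   ] F' [ 5.8  2.5 -5.4] M [ 0.59 -0.89  0.06] w 48.5
```

Request:
step_arm(
  motion=[
    {"slide":[1,0.2,-0.3],"dr":[0,0,0],"jaw":40},
    {"slide":[2,0.4,-0.6],"dr":[0,0,0],"jaw":40},
    {"slide":[3,0.5,-0.9],"dr":[0,0,0],"jaw":40},
    {"slide":[3.8,0.5,-1.2],"dr":[0,0,0],"jaw":40},
    {"slide":[3.8,0.5,-1.2],"dr":[0,0,0],"jaw":40},
    {"slide":[3.8,0.5,-1.2],"dr":[0,0,0],"jaw":40},
    {"slide":[3.8,0.5,-1.2],"dr":[0,0,0],"jaw":40},
    {"slide":[3.8,0.5,-1.2],"dr":[0,0,0],"jaw":40},
  ],
)

```text
clock: 15.1
position: [483.1, -209.1, 99.3]
ee_rot: [-0.109, 0.982, 0.016, 0.153]
contact_force: [8.8, 4.1, -6.4]
gripper_width: 48.6
grasp_force: 63.6
```

```bash
python3 -c "
from h import *
where()"
```

```text
t 15.1 nose x' 384.8 y' -309.4 zn 1.5 rot [ 0.002 -0.309 -0.001] F' [ 9.5  2.1 -6.4] M [ 0.5  -1.65  0.1 ] w 48.6
```

Request:
step_arm(
  motion=[
    {"slide":[1,0.2,-0.3],"dr":[0,0,0],"jaw":40},
    {"slide":[2,0.4,-0.3],"dr":[0,0,0],"jaw":40},
    {"slide":[3,0.5,-0.5],"dr":[0,0,0],"jaw":40},
    {"slide":[4,0.5,-0.7],"dr":[0,0,0],"jaw":40},
    {"slide":[4,0.5,-0.7],"dr":[0,0,0],"jaw":40},
    {"slide":[4,0.5,-0.7],"dr":[0,0,0],"jaw":40},
    {"slide":[4,0.5,-0.7],"dr":[0,0,0],"jaw":40},
    {"slide":[4,0.5,-0.7],"dr":[0,0,0],"jaw":40},
  ],
)

```text
clock: 16.1
position: [480.7, -209.6, 99.6]
ee_rot: [-0.109, 0.982, 0.015, 0.155]
contact_force: [10.9, 5.6, -5.4]
gripper_width: 48.6
grasp_force: 63.6
```

```bash
python3 -c "
from h import *
where()"
```

```text
t 16.1 nose x' 382.5 y' -309.5 zn 1.7 rot [ 0.004 -0.313 -0.001] F' [11.8  3.1 -5.4] M [ 0.71 -2.45  0.11] w 48.6
```

```bash
python3 -c "
from h import *
for x,z,t in ((381.3,0.5,.25),(380.4,0.,.2),(379,0,.12),(377,0,0)):
  p,Rt=target(x,z,t,-309.2); delta(p,Rt)"
```

```text
slide [0.1 0.1 4. ] dr [-0.027  0.45   0.009]
slide [0.1 0.1 6.9] dr [-0.028  0.808  0.008]
slide [ 0.1  0.2 10.8] dr [-0.028  1.381  0.007]
slide [ 0.7  0.2 16.8] dr [-0.028  2.241  0.006]
```

Request:
step_arm(
  motion=[
    {"slide":[0,0.2,0.8],"dr":[0,0.1,0],"jaw":40},
    {"slide":[0,0.4,1.6],"dr":[0,0.2,0],"jaw":40},
    {"slide":[0.1,0.5,2.4],"dr":[0,0.3,0],"jaw":40},
    {"slide":[0.1,0.5,3.2],"dr":[0,0.4,0],"jaw":40},
    {"slide":[0.1,0.5,4],"dr":[0,0.45,0],"jaw":40},
    {"slide":[0.1,0.5,4],"dr":[0,0.45,0],"jaw":40},
    {"slide":[0.1,0.5,4],"dr":[0,0.45,0],"jaw":40},
    {"slide":[0.1,0.5,4],"dr":[0,0.45,0],"jaw":40},
  ],
)

```text
clock: 17.1
position: [482.6, -209.1, 96.3]
ee_rot: [-0.11, 0.986, 0.011, 0.125]
contact_force: [10.4, 3.2, -3.1]
gripper_width: 48.7
grasp_force: 63.8
```

```bash
python3 -c "
from h import *
where()
for x,z,t in ((380.4,0.,.2),(379,0,.12),(377,0,0)):
  p,Rt=target(x,z,t,-309.2); delta(p,Rt)"
```

```text
t 17.1 nose x' 382.1 y' -309.5 zn 1.0 rot [ 0.005 -0.252 -0.002] F' [10.8  0.9 -3.1] M [ 0.56 -2.54  0.09] w 48.7
slide [0.7 0.1 3.3] dr [-0.035  0.373  0.015]
slide [0.5 0.1 7.2] dr [-0.035  0.946  0.013]
slide [ 0.7  0.1 13.2] dr [-0.036  1.805  0.011]
```

Request:
step_arm(
  motion=[
    {"slide":[0.6,0.2,-0.1],"dr":[0,0,0],"jaw":40},
    {"slide":[1.2,0.2,-0.2],"dr":[0,0,0],"jaw":40},
    {"slide":[1.8,0.2,-0.3],"dr":[0,0,0],"jaw":40},
    {"slide":[2.4,0.2,-0.3],"dr":[0,0,0],"jaw":40},
    {"slide":[3,0.2,-0.4],"dr":[0,0,0],"jaw":40},
    {"slide":[3,0.2,-0.4],"dr":[0,0,0],"jaw":40},
    {"slide":[3,0.2,0],"dr":[0,0.1,0],"jaw":40},
    {"slide":[3,0.2,0],"dr":[0,0.1,0],"jaw":40},
  ],
)

```text
clock: 18.1
position: [481.0, -209.5, 95.9]
ee_rot: [-0.11, 0.987, 0.01, 0.12]
contact_force: [13.3, 4.6, -3.9]
gripper_width: 48.5
grasp_force: 63.6
```

```bash
python3 -c "
from h import *
where()
for x,z,t in ((380.,0.,.2),(378.5,0,.12),(377,0,0)):
  p,Rt=target(x,z,t,-309.2); delta(p,Rt)"
```

```text
t 18.1 nose x' 380.0 y' -309.5 zn 1.1 rot [ 0.006 -0.24  -0.002] F' [14.   1.6 -3.9] M [ 0.72 -3.21  0.03] w 48.5
slide [-0.6  0.1  3.2] dr [-0.041  0.29   0.017]
slide [-0.8  0.1  7. ] dr [-0.042  0.863  0.015]
slide [-1.1  0.1 13.2] dr [-0.043  1.722  0.013]
```

Request:
step_arm(
  motion=[
    {"slide":[0,0.1,0.6],"dr":[0,0.06,0],"jaw":40},
    {"slide":[-0.1,0.1,1.2],"dr":[0,0.12,0],"jaw":40},
    {"slide":[-0.3,0.1,1.8],"dr":[0,0.18,0],"jaw":40},
    {"slide":[-0.4,0.1,2.4],"dr":[0,0.24,0],"jaw":40},
    {"slide":[-0.5,0.1,3],"dr":[0,0.3,0],"jaw":40},
    {"slide":[-0.5,0.1,3],"dr":[0,0.3,0],"jaw":40},
    {"slide":[-0.5,0.1,3],"dr":[0,0.3,0],"jaw":40},
    {"slide":[-0.5,0.1,3],"dr":[0,0.3,0],"jaw":40},
  ],
)

```text
clock: 19.1
position: [482.4, -209.1, 93.6]
ee_rot: [-0.11, 0.989, 0.008, 0.099]
contact_force: [11.3, 4.4, -1.0]
gripper_width: 48.6
grasp_force: 64.0
```

```bash
python3 -c "
from h import *
where()
for x,z,t in ((379.,0.,.15),(377,0,.05),(377,0,0)):
  p,Rt=target(x,z,t,-309.2); delta(p,Rt)"
```

```text
t 19.1 nose x' 380.1 y' -309.5 zn 0.6 rot [ 0.006 -0.2   -0.002] F' [12.   1.9 -1. ] M [ 0.82 -3.17  0.06] w 48.6
slide [0.  0.1 2.9] dr [-0.043  0.356  0.018]
slide [0.1 0.1 7.9] dr [-0.044  1.072  0.016]
slide [-0.7  0.1 10.6] dr [-0.044  1.431  0.015]
```

```bash
cat > prof.py <<'E'
from h import *
im=optics.get_image("wrist"); cv2.imwrite("pics/now.png",im)
for n in ("hold","now"):
    g=cv2.cvtColor(cv2.imread(f"pics/{n}.png"),cv2.COLOR_BGR2GRAY).astype(float)
    for u in (262,320,340):
        c=g[130:372,u-3:u+4].mean(1); d=np.diff(c); idx=[(int(i+131),int(round(d[i]))) for i in range(1,len(d)-1) if abs(d[i])>7 and abs(d[i])>=abs(d[i-1]) and abs(d[i])>=abs(d[i+1])]
        print(n,u,idx)
where()
E
python3 prof.py
```

```text
hold 262 [(145, -26), (147, -22), (149, -19), (151, -17), (164, 20), (260, -41), (363, 50)]
hold 320 [(134, 9), (139, 20), (141, 19), (144, -61), (165, 33), (246, 72), (264, -91), (351, -23), (364, 65), (370, -40)]
hold 340 [(144, -12), (149, 28), (151, -74), (164, 20), (246, 71), (274, -91), (351, -27), (364, 66)]
now 262 [(164, 33), (167, 11), (180, -51), (364, -11)]
now 320 [(139, 21), (146, 44), (152, -65), (164, 34), (167, 12), (206, -54), (212, -24), (246, 37), (352, -46), (364, 25)]
now 340 [(139, 21), (146, 43), (152, -54), (164, 34), (167, 14), (214, -8), (220, -58), (246, 37), (352, -53), (364, 26)]
t 19.15 nose x' 380.0 y' -309.5 zn 0.6 rot [ 0.006 -0.2   -0.002] F' [11.7  2.1 -1.1] M [ 0.87 -3.08  0.03] w 48.5
```

The block has not moved in the grip: rows 164/246/352/364 are unchanged. I'll keep rocking it down.

Request:
step_arm(
  motion=[
    {"slide":[0,0.1,0.6],"dr":[0,0.07,0],"jaw":40},
    {"slide":[0,0.1,1.2],"dr":[0,0.14,0],"jaw":40},
    {"slide":[0,0.1,1.8],"dr":[0,0.21,0],"jaw":40},
    {"slide":[0,0.1,2.4],"dr":[0,0.28,0],"jaw":40},
    {"slide":[0,0.1,2.9],"dr":[0,0.36,0],"jaw":40},
    {"slide":[0,0.1,2.9],"dr":[0,0.36,0],"jaw":40},
    {"slide":[0,0.1,2.9],"dr":[0,0.36,0],"jaw":40},
    {"slide":[0,0.1,2.9],"dr":[0,0.36,0],"jaw":40},
  ],
)

```text
clock: 20.15
position: [483.4, -208.9, 90.9]
ee_rot: [-0.11, 0.991, 0.005, 0.075]
contact_force: [10.9, 4.3, 0.3]
gripper_width: 48.5
grasp_force: 64.4
```

```bash
python3 -c "
from h import *
where()
for x,z,t in ((378.,0.5,.1),(377,0.5,.05),(377,0.5,0)):
  p,Rt=target(x,z,t,-309.2); delta(p,Rt)"
```

```text
t 20.15 nose x' 379.5 y' -309.5 zn 0.2 rot [ 0.006 -0.151 -0.002] F' [11.6  1.8  0.3] M [ 0.9  -3.21  0.03] w 48.5
slide [0.2 0.1 2.1] dr [-0.045  0.362  0.019]
slide [0.2 0.1 4.6] dr [-0.046  0.72   0.018]
slide [-0.7  0.1  7.3] dr [-0.046  1.078  0.017]
```

Request:
step_arm(
  motion=[
    {"slide":[0.1,0.1,0.8],"dr":[0,0.12,0],"jaw":40},
    {"slide":[0.2,0.1,1.6],"dr":[0,0.24,0],"jaw":40},
    {"slide":[0.2,0.1,2.2],"dr":[0,0.36,0],"jaw":40},
    {"slide":[0.2,0.1,2.9],"dr":[0,0.48,0],"jaw":40},
    {"slide":[0.2,0.1,3.8],"dr":[0,0.6,0],"jaw":40},
    {"slide":[0.2,0.1,4.6],"dr":[0,0.72,0],"jaw":40},
    {"slide":[0.2,0.1,4.6],"dr":[0,0.72,0],"jaw":40},
    {"slide":[0.2,0.1,4.6],"dr":[0,0.72,0],"jaw":40},
  ],
)

```text
clock: 21.15
position: [485.2, -208.5, 86.2]
ee_rot: [-0.111, 0.993, -0.001, 0.027]
contact_force: [12.9, 4.8, -1.1]
gripper_width: 48.2
grasp_force: 64.5
```

```bash
python3 -c "
from h import *
where()
for x,z,t in ((378.,0.,.02),(378,0.,0.)):
  p,Rt=target(x,z,t,-309.2); delta(p,Rt)"; python3 prof.py|grep now
```

```text
t 21.15 nose x' 378.5 y' -309.5 zn 0.2 rot [ 0.007 -0.053 -0.003] F' [13.6  1.8 -1.1] M [ 0.88 -3.91 -0.11] w 48.2
slide [-0.3  0.   1.9] dr [-0.05   0.238  0.019]
slide [-0.7  0.   2.9] dr [-0.05   0.381  0.018]
now 262 [(164, 32), (238, -34), (241, -8), (364, -15)]
now 320 [(137, 35), (145, 41), (152, -55), (164, 31), (167, 8), (246, 63), (249, -60), (352, -45), (365, -27)]
now 340 [(137, 36), (145, 43), (152, -55), (164, 31), (167, 8), (246, 63), (258, -72), (260, 10), (263, -21), (352, -52), (365, -28)]
```

Request:
step_arm(
  motion=[
    {"slide":[-0.3,0,0.6],"dr":[0,0.08,0],"jaw":40},
    {"slide":[-0.6,0,1.2],"dr":[0,0.16,0],"jaw":40},
    {"slide":[-0.8,0,1.9],"dr":[0,0.24,0],"jaw":40},
    {"slide":[-1,0,2.4],"dr":[0,0.3,0],"jaw":40},
    {"slide":[-1.5,0,3],"dr":[0,0.38,0],"jaw":40},
    {"slide":[-2,0,3],"dr":[0,0.38,0],"jaw":40},
    {"slide":[-2,0,3],"dr":[0,0.38,0],"jaw":40},
    {"slide":[-2,0,3],"dr":[0,0.38,0],"jaw":40},
  ],
)

```text
clock: 22.2
position: [486.5, -208.2, 83.4]
ee_rot: [-0.111, 0.994, -0.003, -0.0]
contact_force: [11.0, 5.4, 2.4]
gripper_width: 48.7
grasp_force: 64.9
```

```bash
python3 -c "
from h import *
where()"; python3 prof.py|grep now
```

```text
t 22.2 nose x' 378.4 y' -309.5 zn 0.1 rot [ 0.007  0.001 -0.003] F' [11.9  2.9  2.4] M [ 0.8  -3.37 -0.15] w 48.7
now 262 [(133, -9), (150, 7), (164, 29), (253, -40), (257, -8), (364, -15)]
now 320 [(133, -11), (136, 10), (138, 17), (145, 60), (152, -67), (164, 29), (246, 62), (263, -58), (352, -45), (364, -22)]
now 340 [(133, -12), (136, 10), (139, 19), (145, 58), (152, -68), (164, 28), (246, 63), (272, -16), (276, -57), (352, -52), (364, -21)]
```

Request:
step_arm(
  motion=[
    {"slide":[-1,0,0],"dr":[0,0,0],"jaw":40},
    {"slide":[-2,0,0],"dr":[0,0,0],"jaw":40},
    {"slide":[-3,0,0],"dr":[0,0,0],"jaw":40},
    {"slide":[-4,0,0],"dr":[0,0,0],"jaw":40},
    {"slide":[-5,0,0],"dr":[0,0,0],"jaw":40},
    {"slide":[-5,0,0],"dr":[0,0,0],"jaw":40},
    {"slide":[-5,0,0],"dr":[0,0,0],"jaw":40},
    {"slide":[-5,0,0],"dr":[0,0,0],"jaw":40},
  ],
)

```text
clock: 23.25
position: [486.6, -208.1, 83.4]
ee_rot: [-0.111, 0.994, -0.003, -0.005]
contact_force: [1.2, -0.5, 9.9]
gripper_width: 48.6
grasp_force: 65.9
```

```bash
python3 -c "
from h import *
where()"
```

```text
t 23.25 nose x' 378.2 y' -309.4 zn 0.6 rot [ 0.005  0.011 -0.002] F' [ 1.1 -0.7  9.9] M [ 0.13 -0.69 -0.05] w 48.6
```

Request:
step_arm(
  motion=[
    {"slide":[0,0,-1],"dr":[0,0,0],"jaw":40},
    {"slide":[0,0,-1.5],"dr":[0,0,0],"jaw":40},
    {"slide":[0,0,-1.5],"dr":[0,0,0],"jaw":52},
    {"slide":[0,0,-1.5],"dr":[0,0,0],"jaw":60},
    {"slide":[0,0,-1.5],"dr":[0,0,0],"jaw":75},
    {"slide":[0,0,-1.5],"dr":[0,0,0],"jaw":85},
    {"slide":[0,0,-1.5],"dr":[0,0,0],"jaw":85},
    {"slide":[0,0,-1.5],"dr":[0,0,0],"jaw":85},
  ],
)

```text
clock: 24.25
position: [482.9, -206.7, 81.1]
ee_rot: [-0.11, 0.994, -0.001, -0.01]
contact_force: [1.3, 0.0, 0.6]
gripper_width: 84.9
grasp_force: 0.0
```

```bash
python3 -c "
from h import *
where()"
```

```text
t 24.25 nose x' 374.8 y' -307.0 zn -1.2 rot [-0.     0.02  -0.001] F' [ 1.2 -0.2  0.6] M [ 0.01 -0.05 -0.03] w 84.9
```

Request:
step_arm(
  motion=[
    {"slide":[0,0,-10],"dr":[0,0,0],"jaw":85},
    {"slide":[0,0,-40],"dr":[0,-0.1,0],"jaw":85},
    {"slide":[0,0,-80],"dr":[0,-0.14,0],"jaw":85},
    {"slide":[0,-2,-120],"dr":[0,-0.14,0],"jaw":85},
    {"slide":[0,-2,-150],"dr":[0,-0.14,0],"jaw":40},
    {"slide":[0,-2,-165],"dr":[0,-0.14,0],"jaw":0},
    {"slide":[0,-2,-165],"dr":[0,-0.14,0],"jaw":0},
    {"slide":[0,-2,-165],"dr":[0,-0.14,0],"jaw":0},
  ],
)

```text
clock: 25.25
position: [485.8, -207.7, 244.7]
ee_rot: [-0.11, 0.994, 0.001, -0.001]
contact_force: [-0.9, 0.6, -0.9]
gripper_width: 11.8
grasp_force: 0.0
```

Run:
```python
from h import *
for _ in range(3): optics.get_image("wrist")
s=arm.read_state(); im=optics.get_image("wrist"); print(s["position"],s["clock"])
C=cam("wrist",s)
f=lambda P:proj(RZ.apply(np.array(P,float)),C).round(1)
x0=378.2;Y=-309
print("block top pred",f([(x0,Y-25,103),(x0,Y+25,103),(x0+90,Y+25,103),(x0+90,Y-25,103)]))
print("catch top pred",f([(490.3,Y-20,117),(490.3,Y+20,117),(528.3,Y+20,117),(528.3,Y-20,117)]))
cv2.imwrite("pics/seat.png",cv2.resize(im[60:340,220:460],None,fx=2,fy=2,interpolation=cv2.INTER_CUBIC))
```

```text
[ 486.07705097 -207.88207642  244.84812913] 25.4
block top pred [[284.6 118.6]
 [347.2 118.6]
 [344.4 223.1]
 [287.5 223.2]]
catch top pred [[292.7 253.2]
 [339.2 253.2]
 [338.4 291.5]
 [293.6 291.6]]
```

View pics/seat.png

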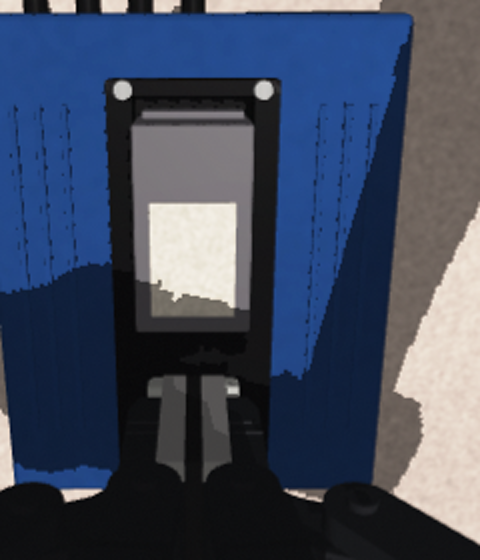

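The crop shows the block flat in the bay: corners (132,124), (253,124), (248,330) and (136,330), square and on prediction. The catch lip is at row ~378, partly behind the closed fingers. Next I'll go behind the catch with the fingers shut.

Run:
```python
from h import *
p=RZ.apply([556,-309,180]); print(p); delta(p,toR(YAW)); delta(RZ.apply([556,-309,90]),toR(YAW))
```

```text
[ 609.97784292 -180.39964288  180.        ]
slide [-126.9   -0.2   64.9] dr [ 0.007 -0.013  0.004]
slide [-127.1   -0.3  154.9] dr [ 0.007 -0.013  0.004]
```

Request:
step_arm(
  motion=[
    {"slide":[-45,0,0],"dr":[0,0,0],"jaw":0},
    {"slide":[-90,0,0],"dr":[0,0,0],"jaw":0},
    {"slide":[-127,0,20],"dr":[0,0,0],"jaw":0},
    {"slide":[-127,0,60],"dr":[0,0,0],"jaw":0},
    {"slide":[-127,0,100],"dr":[0,0,0],"jaw":0},
    {"slide":[-127,0,130],"dr":[0,0,0],"jaw":0},
    {"slide":[-127,0,145],"dr":[0,0,0],"jaw":0},
    {"slide":[-127,0,153],"dr":[0,0,0],"jaw":0},
  ],
)

```text
clock: 26.45
position: [610.7, -180.3, 92.6]
ee_rot: [-0.11, 0.994, 0.0, -0.0]
contact_force: [0.4, -0.2, 0.3]
gripper_width: 0.3
grasp_force: 0.0
```

```bash
cat > w.py <<'E'
from h import *
s=arm.read_state(); print("tcp'",RZ.inv().apply(s["position"]).round(1)); where(s)
E
python3 w.py
```

```text
tcp' [ 556.7 -309.1   92.6]
t 26.45 nose x' 505.7 y' -309.1 zn 9.3 rot [-0.     0.    -0.001] F' [ 0.3 -0.3  0.3] M [-0.01  0.02  0.01] w 0.3
```

Request:
step_arm(
  motion=[
    {"slide":[3,0,1],"dr":[0,0,0],"jaw":0},
    {"slide":[6,0,2],"dr":[0,0,0],"jaw":0},
    {"slide":[9,0,2],"dr":[0,0,0],"jaw":0},
    {"slide":[12,0,2],"dr":[0,0,0],"jaw":0},
    {"slide":[15,0,2],"dr":[0,0,0],"jaw":0},
    {"slide":[18,0,2],"dr":[0,0,0],"jaw":0},
    {"slide":[21,0,2],"dr":[0,0,0],"jaw":0},
    {"slide":[24,0,2],"dr":[0,0,0],"jaw":0},
  ],
)

```text
clock: 27.45
position: [587.7, -185.4, 91.5]
ee_rot: [-0.11, 0.994, -0.0, 0.001]
contact_force: [2.8, 0.6, -0.3]
gripper_width: -0.0
grasp_force: 1.1
```

```bash
python3 w.py
```

```text
tcp' [ 533.2 -309.    91.5]
t 27.45 nose x' 482.2 y' -309.1 zn 8.0 rot [ 0.    -0.002 -0.001] F' [ 2.9 -0.  -0.3] M [ 0.08 -0.65 -0.  ] w -0.0
```

Contact (2.9 N, the catch friction). I'll push on gently.

Request:
step_arm(
  motion=[
    {"slide":[2.5,0,0],"dr":[0,0,0],"jaw":0},
    {"slide":[5,0,0],"dr":[0,0,0],"jaw":0},
    {"slide":[7.5,0,0],"dr":[0,0,0],"jaw":0},
    {"slide":[10,0,0],"dr":[0,0,0],"jaw":0},
    {"slide":[12.5,0,0],"dr":[0,0,0],"jaw":0},
    {"slide":[15,0,0],"dr":[0,0,0],"jaw":0},
    {"slide":[17.5,0,0],"dr":[0,0,0],"jaw":0},
    {"slide":[19,0,0],"dr":[0,0,0],"jaw":0},
  ],
)

```text
clock: 28.45
position: [568.5, -189.7, 91.4]
ee_rot: [-0.11, 0.994, 0.0, 0.0]
contact_force: [1.8, 0.5, 3.3]
gripper_width: -0.0
grasp_force: 1.1
```

```bash
python3 w.py
```

```text
tcp' [ 513.5 -309.1   91.4]
t 28.45 nose x' 462.5 y' -309.1 zn 8.0 rot [ 0.    -0.001 -0.001] F' [1.9 0.1 3.3] M [ 0.15 -0.57 -0.01] w -0.0
```

Request:
step_arm(
  motion=[
    {"slide":[1,0,0],"dr":[0,0,0],"jaw":0},
    {"slide":[2,0,0],"dr":[0,0,0],"jaw":0},
    {"slide":[3,0,0],"dr":[0,0,0],"jaw":0},
    {"slide":[4,0,0],"dr":[0,0,0],"jaw":0},
    {"slide":[5,0,0],"dr":[0,0,0],"jaw":0},
    {"slide":[5,0,0],"dr":[0,0,0],"jaw":0},
    {"slide":[5,0,0],"dr":[0,0,0],"jaw":0},
    {"slide":[5,0,0],"dr":[0,0,0],"jaw":0},
  ],
)

```text
clock: 29.45
position: [565.6, -190.5, 91.4]
ee_rot: [-0.11, 0.994, -0.0, 0.002]
contact_force: [5.7, 2.0, -0.9]
gripper_width: 0.2
grasp_force: 3.0
```

```bash
python3 w.py
```

```text
tcp' [ 510.5 -309.1   91.4]
t 29.45 nose x' 459.6 y' -309.2 zn 7.8 rot [ 0.001 -0.004 -0.001] F' [ 6.   0.7 -0.9] M [ 0.05 -1.69  0.04] w 0.2
```

Request:
step_arm(
  motion=[
    {"slide":[1,0,0],"dr":[0,0,0],"jaw":0},
    {"slide":[2,0,0],"dr":[0,0,0],"jaw":0},
    {"slide":[3,0,0],"dr":[0,0,0],"jaw":0},
    {"slide":[3,0,0],"dr":[0,0,0],"jaw":0},
    {"slide":[3,0,0],"dr":[0,0,0],"jaw":0},
    {"slide":[3,0,0],"dr":[0,0,0],"jaw":0},
    {"slide":[3,0,0],"dr":[0,0,0],"jaw":0},
    {"slide":[3,0,0],"dr":[0,0,0],"jaw":0},
  ],
)

```text
clock: 30.45
position: [565.6, -190.5, 91.5]
ee_rot: [-0.11, 0.994, -0.0, 0.005]
contact_force: [11.0, 2.9, -4.7]
gripper_width: -0.0
grasp_force: 5.8
```

```bash
python3 w.py
```

```text
tcp' [ 510.5 -309.2   91.5]
t 30.45 nose x' 459.7 y' -309.3 zn 7.7 rot [ 0.002 -0.011 -0.002] F' [11.4  0.4 -4.7] M [ 0.26 -3.25  0.01] w -0.0
```

It's at a firm stop, with the finger front at x'≈499.5 against a predicted home of 498. Backing off to check.

Request:
step_arm(
  motion=[
    {"slide":[-5,0,0],"dr":[0,0,0],"jaw":0},
    {"slide":[-14,0,0],"dr":[0,0,0],"jaw":0},
    {"slide":[-25,0,0],"dr":[0,0,0],"jaw":0},
    {"slide":[-30,0,-20],"dr":[0,0,0],"jaw":0},
    {"slide":[-30,0,-60],"dr":[0,0,0],"jaw":0},
    {"slide":[10,0,-115],"dr":[0,0,0],"jaw":85},
    {"slide":[60,0,-160],"dr":[0,0,0],"jaw":85},
    {"slide":[60,0,-160],"dr":[0,0,0],"jaw":85},
  ],
)

```text
clock: 31.45
position: [501.5, -205.3, 255.1]
ee_rot: [-0.109, 0.994, -0.001, 0.003]
contact_force: [0.3, -0.6, -0.5]
gripper_width: 54.3
grasp_force: 0.0
```

Run:
```python
from h import *
for _ in range(5): optics.get_image("wrist")
s=arm.read_state(); im=optics.get_image("wrist"); C=cam("wrist",s); print(s["position"],s["clock"],s["contact_force"])
f=lambda P:proj(RZ.apply(np.array(P,float)),C).round(1)
Y=-309
print("pred catch top home",((f([(460.3,Y-20,117),(460.3,Y+20,117),(498.3,Y+20,117),(498.3,Y-20,117)])-[220,60])*2).tolist())
print("block",((f([(378.2,Y-25,103),(378.2,Y+25,103),(468.2,Y,103)])-[220,60])*2).tolist())
cv2.imwrite("pics/end.png",cv2.resize(im[60:340,220:460],None,fx=2,fy=2,interpolation=cv2.INTER_CUBIC))
```

```text
[ 502.30774879 -204.21075339  249.45380712] 31.7 [-0.08804971  0.20730423 -0.12187348]
pred catch top home [[143.60000000000002, 280.2], [239.79999999999995, 280.2], [238.0, 363.6], [145.39999999999998, 363.6]]
block [[128.79999999999995, 73.80000000000001], [254.39999999999998, 73.80000000000001], [191.60000000000002, 287.2]]
```

View pics/end.png

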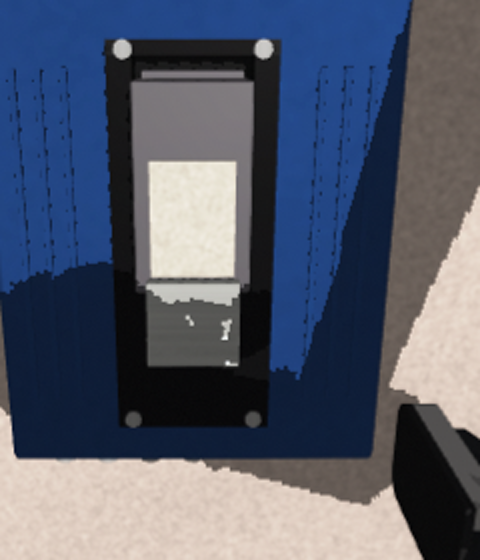

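The crop shows the catch lip at row ~283 over the block's end, matching the predicted home pose (280–364). The block is square in the bay and the robot is clear, so I'm handing in.

```bash
python3 -c "
from bench import arm
print(arm.job_done())"
```

```text
the job is handed in; nothing more can be done
None
```

The battery block lies flat in the bay with its nose against the sprung plate, the catch is pushed to its home stop over it, and the job is handed in (no verdict came back); the highest plate push I read was about 14 N.

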